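Mesh a splined strap punch in its guide and hold it down

ROBOT

A 6-joint arm with a two-finger parallel gripper is mounted at the origin on the work surface. World frame = base frame: x ahead of the robot, y to its left, z up, the work surface at z = 0. Lengths are in m, angles in rad, forces in N, time in s.
With the tool pointing down it reaches from about 0.35 to 0.725 m from the base axis. Payload 6 kg.
Tool frame: the origin (TCP) lies between the finger pads; the fingertips stand 22 mm ahead of it and the grasp point (between the pads) lies 3 mm ahead of it (robot.finger_overhang is the distance from the TCP to the fingertips, in m); z points along the fingers, y is the line along which they close (so a half turn about z gives the same grasp; the last joint's range is limited). The gripper opens to 85 mm and grips with 20 to 120 N. Pads are 22 mm wide; open, the fingers measure 114 mm over their backs; the gripper's body (76 mm by 85 mm) begins 54 mm behind the grasp point. The pads swing forward as they close: fully open they stand 13 mm farther back than shut.
Start: joints at [-0.976, 0.04, 0.085, 0, -1.615, -0.334], TCP at [0.155, -0.58, 0.253] pointing down, gripper open.
Joint ranges: [-2.56, 2.56], [-1.29, 2.01], [-1.08, 1.49], [-3.29, 1.98], [-2.81, -0.18], [-2.99, 2.99]. Speed limits (rad/s): [2.57, 2.57, 3.01, 3.14, 3.14, 3.14].

INTERFACE

Orientations are given as a rotation vector (axis times angle).
In Python, from workcell import robot, grab_frame, camera_params gives the robot as it stands.
- The arm moves only by the tool servo_tool, never from a script. Its argument "series" is text: rows parted by semicolons, each of 5 numbers parted by spaces: the shift along the tool's x, y, z in units of 0.02 m (1.0 is 0.02 m), then the turn about the tool's z in units of 5 degrees (1.0 is 5 degrees), then the closure, from -1 (fully open) to 1 (shut). A call has exactly 10 rows; each row shifts and turns the commanded pose from where the row before left it, along the tool's axes as they then stand; what a row does not reach is not made up. A row lasts 1/12 s, in which the tool goes at most 41.7 mm and 7.16 degrees, less where a joint would pass 70% of its speed; a pose out of reach is approached as far as the arm can. A call with a number of a shift or a turn outside -1 to 1 is refused whole. A call with a gripper value outside its range is refused whole. The fingers move at their own pace and stop on an object; "grip_force" is the grip in N (left out, the last holds). Time passes only in rows, so rows that do not move let the fingers close, or fill a call up. It gives the time, the measured TCP pose, the force, the opening and the grip force at its end, in the units of the state.
- robot.get_obs(): the state, without advancing time (a new reading comes with each control period).
- grab_frame(name): name is "scene" or "top" or "wrist"; returns the picture (480x640x3 uint8, red, green, blue); there is no depth.
- camera_params(name): a dict with "camera_matrix" (3x3 intrinsics, pixels), "R" (3x3) and "t" (3): a world point X has camera coordinates R X + t. Camera axes: x right, y down, z forward; pixel columns grow to the right and rows downward; lengths in m; the calibration is good to about 2 mm. A picture is of the moment at which its call begins: read the wrist's pose just before it. camera_params takes no time and is no camera call; for the wrist camera it gives the pose at the moment of the call.
- robot.hand_in(): hands the job in; it is judged then, once.
The state is a dict: "t": time; "joints": joint angles; "joint_velocities": joint speeds; "effort": joint torques, N m; "position": TCP position; "tcp_rot": TCP orientation; "wrist_force": force on the tool from outside, world axes, zero at the start; "ft_torque": the same for the moment, N m; "finger_gap": opening from 0.0 (shut) to 1.0 (fully open); "grip_force": force on a finger pad.
Only numpy, scipy, OpenCV 4.12 (cv2) and the standard library are available. Lean on these libraries where they do the work, as an engineer would, in place of code of your own. Each camera call takes 0.05 s, during which the arm holds its last target. There are 200 camera calls.

TASK

Take the square-handled punch out of the wooden stand, turn it until the four fins of its stem mesh with the cross-shaped socket in the vise, and slide it down against the spring until its collar stops on the block, without ramming it. Finish still gripping the handle and pressing the punch firmly home (about 15 N), ready for the mallet. Leave the ball-handled punch in the stand and everything else where it is.

Things in the scene. Friction and masses are not known exactly. Their poses are not given: they have to be found in the camera images.
- punch: Square-handled strap punch, upright in one of the stand's two holes; z up, origin at the centre of its collar's underside. Steel collar 42 mm across, z 0 to 8 mm. Dark wood handle 26 x 26 mm square, flats facing its x and y axes, z 8 to 58 mm; 20 x 20 mm steel cap to z 66 mm. Finned stem below the collar, see stem_foot. 0.11 to 0.22 kg.
- stem_foot (a point): Bottom centre of the punch's stem, 40 mm below the collar's underside; axes as the punch. The stem is two crossed steel blades along x and y, making four fins (a quarter turn gives the same fit), each blade 30 mm tip to tip, 8 mm thick; its last 6 mm taper to 25 x 4.4 mm.
- round_punch: Another punch in the other hole of the stand, not to be used: same collar and height, but a ball-shaped wooden handle 38 mm across on a thin neck, and a plain round stem 16 mm across. Same origin. The two stand 90 mm apart and may be in either hole.
- stand: Wooden stand fixed to the table, left or right; origin on the table under its centre, z up. Board 75 (x) x 175 (y) mm, top at z 62 mm, with two round holes 36 mm across at y -45 and +45 mm; the collars rest on the board.
- vise: Small cast-iron bench vise bolted to the table, left or right; origin on the table under the socket's axis, z up. Screw and T-bar towards its +x (to 128 mm out, 78 mm high; T-bar 115 mm along y). Jaw tops at z 95 mm. Its jaws hold a light metal guide block 48 x 48 mm, top at z 110 mm.
- socket (a point): Centre of the socket's mouth on the guide block's top face, 110 mm above the table; axes as the vise. A vertical cross-shaped hole, arms along x and y, each 33 mm end to end and 11 mm wide (1.5 mm play all round the stem), 60 mm deep. The punch is home when its collar's underside meets this face.
- plunger (a joint): Spring plunger in the socket: 0 when free, its top 26 mm below the mouth; grows (m) as pressed down, 0.014 with the punch home. Pushes up with about 3 N when first touched, 6 N with the punch home, and so lifts the punch if it is let go.
- watch_case: Silver watch case 40 mm across, 12 mm high, lying on the table; origin under its centre. Leave alone.
- tin: Open round tin of brass buckles, 72 mm across, 26 mm high; origin under its centre. Leave alone.
- mallet: Wooden mallet lying down, 240 mm long along its x axis, head 48 mm thick at +x; origin on the table under the middle of its length. Leave alone.
- awl: Red-handled plain punch lying along its x axis, 140 mm long, 22 mm thick; origin under its middle. Leave alone.
- pin_box: Small flat grey box, 60 x 40 x 20 mm; origin under its centre. Leave alone.
There are look-alikes about, which are no part of the job. Leave any white look-alike of the stand alone. What is shaped like the punch but blue is not meant.

How it is judged:
By the outcome, as a careful person would: the job done as asked, in the order asked, and still so for the second after the job is handed in, while the arm keeps its last pose, push and grip.
It also fails if it takes over 45 s, if anything falls off the work surface, if the arm or the gripper's body presses on something with over 40 N, if the wrist force passes 120 N, or if a joint passes its speed limit or range.

## Working session

There is one attempt and no reset: what is moved stays moved. The work goes in short steps, Python scripts to look and compute and a tool call to move; the robot and the scene stay as the last step left them, time stands still between calls to the robot, and variables do not carry over. Pictures are saved under pics/ and viewed, at most 10 in all, crops included, and the job is handed in when it is done.

Besides the shell and the picture viewer there is one more tool, called after "Request:" by a JSON object that holds its "api" and its "payload". servo_tool: Moves the arm, as the interface text tells. Its arguments: {"type":"object","properties":{"series":{"type":"string"},"grip_force":{"type":"number"}},"required":["series"]}

```bash
mkdir -p pics; python3 - <<'E'
from workcell import robot, grab_frame, camera_params
import cv2
for n in ("scene","top"):
    cv2.imwrite(f"pics/{n}0.png", grab_frame(n)[:,:,::-1])
    p=camera_params(n); print(n,p)
print(robot.get_obs())
E
```

```text
scene {'camera_matrix': array([[566.96522115,   0.        , 321.87379785],
       [  0.        , 566.96522115, 242.32056299],
       [  0.        ,   0.        ,   1.        ]]), 'R': array([[-0.24199803,  0.97027319,  0.00262693],
       [ 0.62599615,  0.15819853, -0.76361119],
       [-0.74132704, -0.18314795, -0.64567101]]), 't': array([ 0.12042951, -0.25638636,  1.66075025])}
top {'camera_matrix': array([[612.87901817,   0.        , 321.01558785],
       [  0.        , 612.87901817, 235.19471251],
       [  0.        ,   0.        ,   1.        ]]), 'R': array([[-1.21689696e-02, -9.99923183e-01, -2.35480279e-03],
       [-9.84957746e-01,  1.23927240e-02, -1.72350397e-01],
       [ 1.72366340e-01,  2.22054514e-04, -9.85032891e-01]]), 't': array([0.01119705, 0.55466336, 1.15752367])}
{'t': 0.1, 'joints': array([-9.76321696e-01,  4.07192803e-02,  8.39019908e-02, -4.24659430e-04,
       -1.61548521e+00, -3.33716219e-01]), 'joint_velocities': array([-0.00024911, -0.00178161,  0.00218497,  0.00303632,  0.00106369,
        0.00189045]), 'effort': array([-4.91795727e-03, -3.69346440e+01,  3.48279190e+01,  6.95178822e+00,
       -4.56925045e-03,  7.68677580e-06]), 'position': array([ 0.15470737, -0.57943887,  0.25238909]), 'tcp_rot': array([ 4.08429496e-01, -3.11463187e+00, -2.41370395e-03]), 'wrist_force': array([-0.18141621,  0.36291887, -0.2300275 ]), 'ft_torque': array([ 0.05070641, -0.04274112, -0.04209649]), 'grip_force': 0.0, 'finger_gap': 1.0021273534969004}
```

View pics/scene0.png

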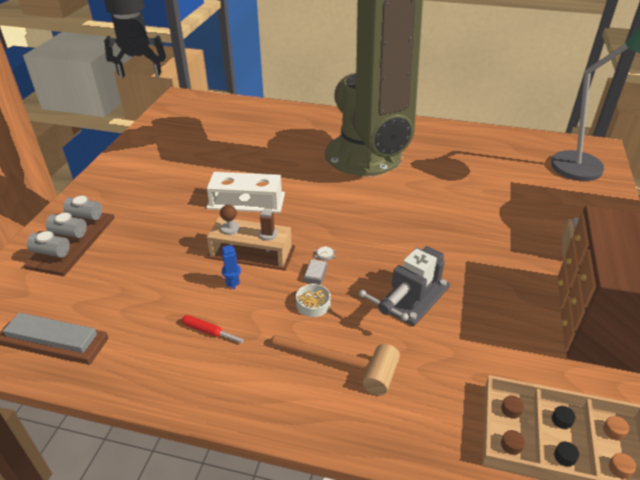

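View pics/top0.png

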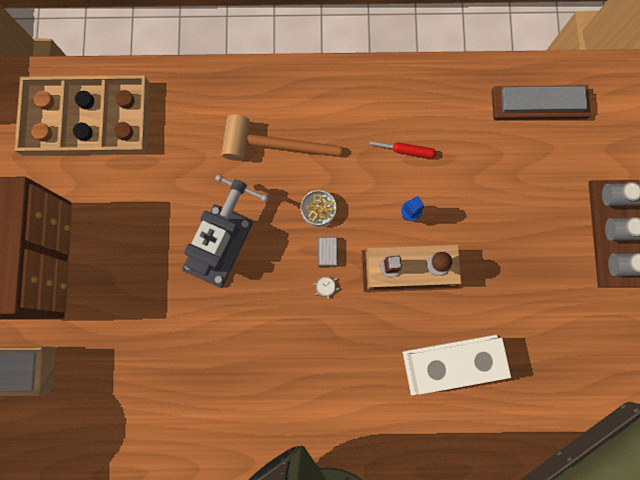

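The top view shows these candidates: the dark square handle with a steel cap at (393,263), the ball-handled punch at (441,261), the blue look-alike at (413,208) and the white look-alike stand at (457,365). The vise socket cross is at (211,238). I choose (393,263) and will check it in a close crop.

```bash
cat > h.py <<'E'
import numpy as np, cv2
from workcell import robot, grab_frame, camera_params
def ray(n,u,v,z,p=None):
    p=p or camera_params(n); K,R,t=p["camera_matrix"],p["R"],p["t"]
    c=-R.T@t; d=R.T@np.linalg.inv(K)@np.array([u,v,1.]); return c+d*(z-c[2])/d[2]
def proj(n,X,p=None):
    p=p or camera_params(n); q=p["camera_matrix"]@(p["R"]@np.asarray(X,float)+p["t"]); return q[:2]/q[2]
E
python3 - <<'E'
from h import *
im=cv2.imread("pics/top0.png")
a=cv2.resize(im[225:300,355:475],None,fx=6,fy=6,interpolation=cv2.INTER_CUBIC)[:,:720]
s=cv2.resize(im[205:270,180:245],None,fx=6,fy=6,interpolation=cv2.INTER_CUBIC)
b=cv2.imread("pics/scene0.png")[195:270,200:300]
b=cv2.resize(b,None,fx=4,fy=4)
out=np.zeros((600,800,3),np.uint8)
a=cv2.resize(a,(480,300)); out[:300,:480]=a       # x4
s=cv2.resize(s,(260,260)); out[:260,500:760]=s    # x4
out[300:600,:400]=b
cv2.imwrite("pics/crop0.png",out)
for z,n in((.128,"cap"),): print(n,ray("top",393,263,z), ray("scene",267,214,z))
print("ball",ray("top",441,261,.109)); print("sock",ray("top",210,238,.11),ray("scene",421,260,.11))
E
```

```text
cap [ 0.48776961 -0.12606682  0.128     ] [ 0.49853779 -0.12292076  0.128     ]
ball [ 0.49280602 -0.21728401  0.109     ]
sock [0.54123552 0.21131937 0.11      ] [0.54569043 0.21805198 0.11      ]
```

View pics/crop0.png

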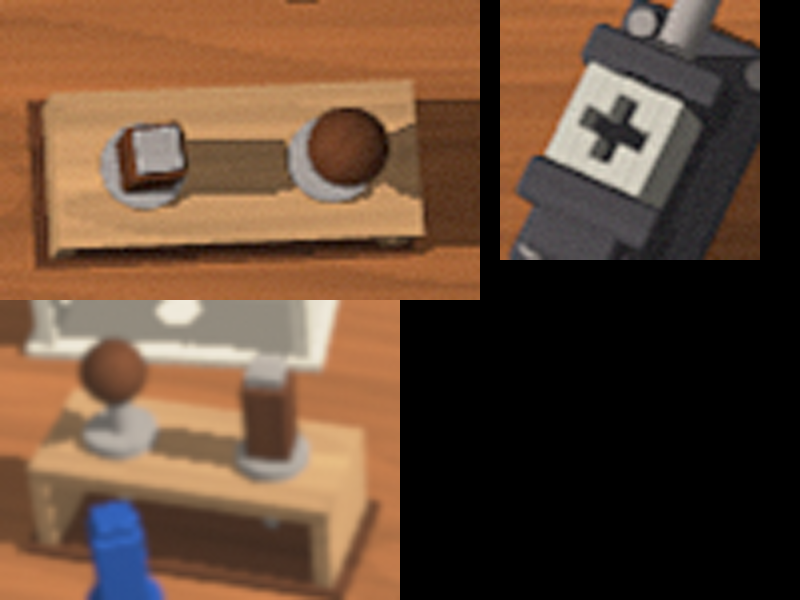

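The crop confirms it: a dark square handle with a steel cap sits on a grey collar in the left hole, and the ball-handled one is in the other hole. I'll turn the tool first, to close across the stand, then travel high.

Request:
{"api": "servo_tool", "payload": {"series": "0 0 0 -1 -1;0 0 0 -1 -1;0 0 0 -1 -1;0 0 0 -1 -1;0 0 0 -1 -1;0 0 0 -1 -1;0 0 0 -1 -1;0 0 0 -1 -1;0 0 0 -1 -1;0 0 0 -1 -1"}}

```text
t: 0.93
position: [0.1547, -0.5795, 0.2527]
tcp_rot: [-1.692, 2.647, 0.002]
wrist_force: [0.2, 0.5, 0.8]
finger_gap: 0.999
grip_force: 0.0
```

```bash
cat >> h.py <<'E'
from scipy.spatial.transform import Rotation as Ro
def rel(X,yaw=None,o=None):
    "units of 0.02 m along tool axes to bring TCP to X; turn units to get tool-x yaw (deg)"
    o=o or robot.get_obs(); R=Ro.from_rotvec(o["tcp_rot"]).as_matrix()
    d=R.T@(np.asarray(X)-o["position"])/.02
    y=np.degrees(np.arctan2(R[1,0],R[0,0]))
    print("t",round(o["t"],2),"pos",o["position"].round(4),"yaw",y.round(2),"tilt",R[:,2].round(4),"shift",d.round(3),
      "turn",None if yaw is None else round(-((yaw-y+180)%360-180)/5,3),"j",o["joints"].round(2),"F",o["wrist_force"].round(1))
E
python3 -c "
from h import *
rel([.489,-.126,.25],-80)"
```

```text
t 0.93 pos [ 0.1547 -0.5795  0.2527] yaw -114.81 tilt [-4.0e-04  1.1e-03 -1.0e+00] shift [-27.595  -5.658   0.15 ] turn -6.961 j [-0.98  0.04  0.08 -0.   -1.62  0.54] F [0.2 0.5 0.8]
```

Request:
{"api": "servo_tool", "payload": {"series": "-1 -0.2 0 0 -1;-1 -0.2 0 0 -1;-1 -0.2 0 0 -1;-1 -0.2 0 0 -1;-1 -0.2 0 0 -1;-1 -0.2 0 0 -1;-1 -0.2 0 0 -1;-1 -0.2 0 0 -1;-1 -0.2 0 0 -1;-1 -0.2 0 0 -1"}}

```text
t: 1.77
position: [0.276, -0.4145, 0.2529]
tcp_rot: [1.687, -2.65, -0.001]
wrist_force: [0.3, 0.3, -0.4]
finger_gap: 1.0
grip_force: 0.0
```

Request:
{"api": "servo_tool", "payload": {"series": "-1 -0.2 0 0 -1;-1 -0.2 0 0 -1;-1 -0.2 0 0 -1;-1 -0.2 0 0 -1;-1 -0.2 0 0 -1;-1 -0.2 0 0 -1;-1 -0.2 0 0 -1;-1 -0.2 0 0 -1;-1 -0.2 0 0 -1;-1 -0.2 0 0 -1"}}

```text
t: 2.6
position: [0.397, -0.2502, 0.253]
tcp_rot: [1.687, -2.65, -0.001]
wrist_force: [-0.1, -0.6, -0.2]
finger_gap: 1.003
grip_force: 0.0
```

Request:
{"api": "servo_tool", "payload": {"series": "-1 -0.2 0 0 -1;-1 -0.2 0 0 -1;-1 -0.2 0 0 -1;0 0 0 -1 -1;0 0 0 -1 -1;0 0 0 -1 -1;0 0 0 -1 -1;0 0 0 -1 -1;0 0 0 -1 -1;0 0 0 -1 -1"}}

```text
t: 3.43
position: [0.4327, -0.2018, 0.2529]
tcp_rot: [2.41, -2.015, -0.001]
wrist_force: [0.7, -0.5, 0.1]
finger_gap: 0.997
grip_force: 0.0
```

```bash
python3 - <<'E'
from h import *
rel([.489,-.126,.25],-80)
p=camera_params("wrist"); cv2.imwrite("pics/w1.png",grab_frame("wrist")[:,:,::-1])
import pickle; pickle.dump(p,open("w1.pkl","wb"))
print(-p["R"].T@p["t"],p["R"],proj("wrist",[.489,-.126,.128],p))
E
```

```text
t 3.43 pos [ 0.4327 -0.2018  0.2529] yaw -79.8 tilt [-7.e-04  4.e-04 -1.e+00] shift [-3.234 -3.439  0.142] turn 0.039 j [-0.01 -0.29 -0.22 -0.   -1.65  0.19] F [ 0.7 -0.5  0.1]
[ 0.44496168 -0.27613477  0.37379037] [[-9.84100466e-01 -1.77611253e-01  7.17760390e-04]
 [-1.69337426e-01  9.39461044e-01  2.97888877e-01]
 [-5.35827246e-02  2.93031039e-01 -9.54600284e-01]] [218.49790623 329.90670877]
```

View pics/w1.png

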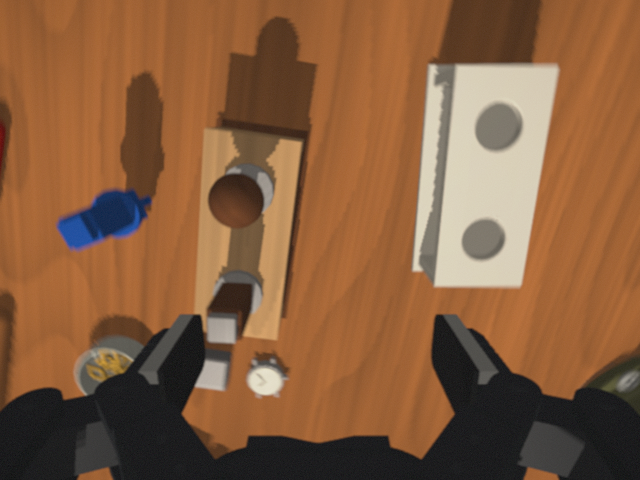

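The wrist view shows the cap at about (222,328), close to the predicted (218,330). The ball is at (236,200), blue at (103,217) and the white stand at (490,180). I'll move directly above the punch, where the camera sees it mid-image.

Request:
{"api": "servo_tool", "payload": {"series": "-0.8 -0.85 0 0 -1;-0.8 -0.85 0 0 -1;-0.8 -0.85 0 0 -1;-0.8 -0.85 0 0 -1;0 0 0 0 -1;0 0 0 0 -1;0 0 0 0 -1;0 0 0 0 -1;0 0 0 0 -1;0 0 0 0 -1"}}

```text
t: 4.32
position: [0.4885, -0.1277, 0.2535]
tcp_rot: [-2.404, 2.022, -0.0]
wrist_force: [-0.7, -0.3, -0.4]
finger_gap: 0.998
grip_force: 0.0
```

```bash
python3 - <<'E'
from h import *
rel([.489,-.126,.25],-80)
p=camera_params("wrist"); im=grab_frame("wrist")[:,:,::-1]; cv2.imwrite("pics/w2.png",im)
import pickle; pickle.dump((p,robot.get_obs()),open("w2.pkl","wb"))
u,v=proj("wrist",[.489,-.126,.1],p).astype(int); print(u,v)
u0=max(u-80,0); v0=max(v-75,0)
cv2.imwrite("pics/w2c.png",cv2.resize(im[v0:v0+150,u0:u0+160],None,fx=4,fy=4,interpolation=cv2.INTER_CUBIC)); print(u0,v0)
E
```

```text
t 4.32 pos [ 0.4885 -0.1277  0.2535] yaw -80.12 tilt [ 4.e-04  1.e-04 -1.e+00] shift [-0.078 -0.036  0.175] turn -0.024 j [ 0.14 -0.22 -0.15 -0.   -1.63  0.03] F [-0.7 -0.3 -0.4]
315 233
235 158
```

View pics/w2c.png

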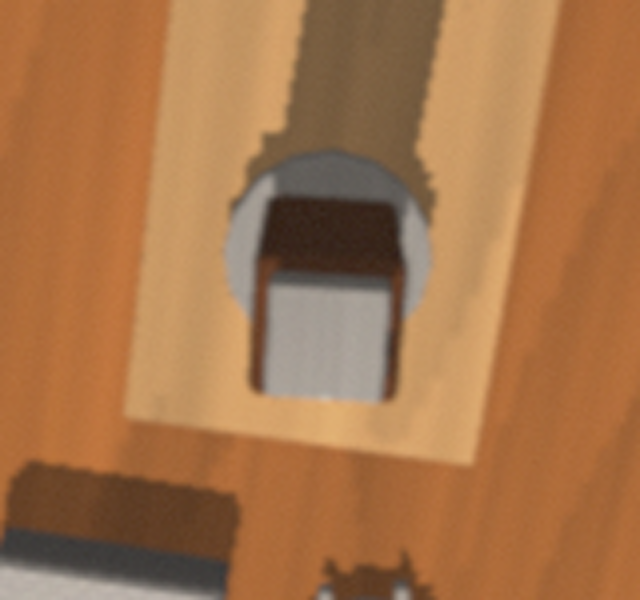

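The crop shows the square cap's top face with corners near (270,285), (390,288), (382,402) and (262,395), and the collar as a circle centred at (329,~250).

```bash
python3 - <<'E'
from h import *; import pickle
p,o=pickle.load(open("w2.pkl","rb"))
f=lambda u,v,z: ray("wrist",235+(u+.5)/4-.5,158+(v+.5)/4-.5,z,p)
c=[f(*q,.128) for q in((270,285),(390,288),(382,402),(262,395))]
print("cap",np.mean(c,0),[round(np.linalg.norm(c[i]-c[i-1]),4) for i in range(4)],[round(np.degrees(np.arctan2(*(c[i]-c[i-1])[1::-1]))%90,1) for i in range(4)])
l,r,t=f(226,250,.07),f(432,250,.07),f(330,152,.07); print("collar",l,r,t,(l+r)/2,"d",np.linalg.norm(l-r))
ct=t+ .021*np.array([0,0,0]); 
# fit circle center by projecting
th=np.linspace(0,6.28,200)
best=None
for x in np.arange(.48,.5,.0005):
  for y in np.arange(-.14,-.115,.0005):
    q=np.array([proj("wrist",[x+.021*np.cos(a),y+.021*np.sin(a),.07],p) for a in th[::5]]); q=(q-[235,158]+.5)*4-.5
    e=abs(q[:,0].min()-226)+abs(q[:,0].max()-432)+abs(q[:,1].min()-152)
    if best is None or e<best[0]: best=(e,x,y)
print(best)
E
```

```text
cap [ 0.48827103 -0.12694712  0.128     ] [np.float64(0.019), np.float64(0.0196), np.float64(0.0197), np.float64(0.0201)] [np.float64(5.2), np.float64(8.4), np.float64(6.7), np.float64(6.4)]
collar [ 0.50850472 -0.12504667  0.07      ] [ 0.46789617 -0.13214651  0.07      ] [ 0.49139686 -0.14810843  0.07      ] [ 0.48820044 -0.12859659  0.07      ] d 0.04122452632141338
(np.float64(4.247913055110985), np.float64(0.488), np.float64(-0.1275))
```

Request:
{"api": "servo_tool", "payload": {"series": "0 0 0.9 0.6 -1;0 0 0.9 0 -1;0 0 0.9 0 -1;0 0 0.9 0 -1;0 0 0.9 0 -1;0 0 0.9 0 -1;0 0 0.8 0 -1;0 0 0.8 0 -1;0 0 0.66 0 -1;0 0 0 0 -1", "grip_force": 60}}

```text
t: 5.2
position: [0.487, -0.1272, 0.097]
tcp_rot: [2.349, -2.082, -0.006]
wrist_force: [-0.1, 0.5, -0.3]
finger_gap: 0.998
grip_force: 0.0
```

```bash
python3 - <<'E'
from h import *
rel([.4881,-.1272,.1],-83)
E
```

```text
t 5.2 pos [ 0.487  -0.1272  0.097 ] yaw -83.11 tilt [-4.9e-03  7.0e-04 -1.0e+00] shift [ 0.005 -0.052 -0.151] turn -0.022 j [ 0.14 -0.18 -0.41 -0.   -1.35 -0.02] F [-0.1  0.5 -0.3]
```

Request:
{"api": "servo_tool", "payload": {"series": "0 -0.05 -0.1 0 -1;0 0 0 0 0;0 0 0 0 1;0 0 0 0 1;0 0 0 0 1;0 0 0 0 1;0 0 0 0 1;0 0 0 0 1;0 0 0 0 1;0 0 0 0 1", "grip_force": 60}}

```text
t: 6.03
position: [0.49, -0.1271, 0.1026]
tcp_rot: [-2.352, 2.083, -0.001]
wrist_force: [-1.0, 0.7, 4.4]
finger_gap: 0.297
grip_force: 59.3
```

```bash
python3 - <<'E'
from h import *
rel([.4881,-.1272,.1],-83)
E
```

```text
t 6.03 pos [ 0.49   -0.1271  0.1026] yaw -83.05 tilt [ 6.e-04 -2.e-04 -1.e+00] shift [-0.006  0.094  0.13 ] turn -0.01 j [ 0.15 -0.18 -0.4   0.   -1.35 -0.02] F [-1.   0.7  4.4]
```

Request:
{"api": "servo_tool", "payload": {"series": "0 0 -0.4 0 1;0 0 -0.7 0 1;0 0 -0.8 0 1;0 0 -0.8 0 1;0 0 -0.8 0 1;0 0 -0.8 0 1;0 0 -0.8 0 1;0 0 -0.8 0 1;0 0 -0.8 0 1;0 0 -0.8 0 1"}}

```text
t: 6.87
position: [0.4895, -0.1269, 0.2523]
tcp_rot: [2.351, -2.083, -0.002]
wrist_force: [0.2, -0.5, -0.8]
finger_gap: 0.302
grip_force: 59.0
```

Request:
{"api": "servo_tool", "payload": {"series": "0 0 0 1 1;0 0 0 1 1;0 0 0 1 1;0 0 0 1 1;0 0 0 1 1;0 0 0 1 1;0 0 0 0.8 1;0 0 0 0 1;0 0 0 0 1;0 0 0 0 1"}}

```text
t: 7.7
position: [0.4897, -0.127, 0.2518]
tcp_rot: [1.643, -2.677, -0.001]
wrist_force: [-0.7, 0.7, -3.5]
finger_gap: 0.299
grip_force: 59.0
```

```bash
python3 - <<'E'
from h import *
rel([.543,.215,.253],-117)
rel([.543-.03,.215+.05,.253],-117)
rel([.543+.02,.215+.04,.253],-117)
E
```

```text
t 7.7 pos [ 0.4897 -0.127   0.2518] yaw -116.94 tilt [-7.e-04  2.e-04 -1.e+00] shift [-16.451   5.371  -0.056] turn 0.013 j [ 0.14 -0.21 -0.15 -0.   -1.63 -0.62] F [-0.7  0.7 -3.5]
t 7.7 pos [ 0.4897 -0.127   0.2518] yaw -116.94 tilt [-7.e-04  2.e-04 -1.e+00] shift [-18.      7.841  -0.054] turn 0.013 j [ 0.14 -0.21 -0.15 -0.   -1.63 -0.62] F [-0.7  0.7 -3.5]
t 7.7 pos [ 0.4897 -0.127   0.2518] yaw -116.94 tilt [-7.e-04  2.e-04 -1.e+00] shift [-18.687   5.386  -0.056] turn 0.013 j [ 0.14 -0.21 -0.15 -0.   -1.63 -0.62] F [-0.7  0.7 -3.5]
```

Request:
{"api": "servo_tool", "payload": {"series": "-0.92 0.27 0 0 1;-0.92 0.27 0 0 1;-0.92 0.27 0 0 1;-0.92 0.27 0 0 1;-0.92 0.27 0 0 1;-0.92 0.27 0 0 1;-0.92 0.27 0 0 1;-0.92 0.27 0 0 1;-0.92 0.27 0 0 1;-0.92 0.27 0 0 1"}}

```text
t: 8.53
position: [0.5254, 0.0624, 0.252]
tcp_rot: [1.642, -2.678, -0.0]
wrist_force: [0.8, 0.4, -2.3]
finger_gap: 0.297
grip_force: 59.1
```

Request:
{"api": "servo_tool", "payload": {"series": "-0.92 0.27 0 0 1;-0.92 0.27 0 0 1;-0.92 0.27 0 0 1;-0.92 0.27 0 0 1;-0.92 0.27 0 0 1;-0.92 0.27 0 0 1;-0.92 0.27 0 0 1;-0.92 0.27 0 0 1;-0.92 0.27 0 0 1;-0.92 0.27 0 0 1"}}

```text
t: 9.37
position: [0.5612, 0.2513, 0.2519]
tcp_rot: [1.641, -2.679, -0.0]
wrist_force: [0.3, -1.0, -1.7]
finger_gap: 0.298
grip_force: 59.1
```

Request:
{"api": "servo_tool", "payload": {"series": "0 0 0 0 1;0 0 0 0 1;0 0 0 0 1;0 0 0 0 1;0 0 0 0 1;0 0 0 0 1;0 0 0 0 1;0 0 0 0 1;0 0 0 0 1;0 0 0 0 1"}}

```text
t: 10.2
position: [0.561, 0.2497, 0.2522]
tcp_rot: [-1.64, 2.679, 0.0]
wrist_force: [-0.8, -0.9, -1.5]
finger_gap: 0.299
grip_force: 59.1
```

```bash
python3 - <<'E'
from h import *; import pickle
rel([.543,.215,.253],-117)
p=camera_params("wrist"); im=grab_frame("wrist")[:,:,::-1]; cv2.imwrite("pics/w3.png",im)
cv2.imwrite("pics/top3.png",grab_frame("top")[:,:,::-1]);cv2.imwrite("pics/scene3.png",grab_frame("scene")[:,:,::-1])
pickle.dump((p,robot.get_obs()),open("w3.pkl","wb"))
u,v=proj("wrist",[.543,.215,.11],p).astype(int); u0=max(u-75,0); v0=max(v-75,0); print(u,v,u0,v0)
cv2.imwrite("pics/w3c.png",cv2.resize(im[v0:v0+150,u0:u0+150],None,fx=4,fy=4,interpolation=cv2.INTER_CUBIC))
E
```

```text
t 10.2 pos [0.561  0.2497 0.2522] yaw -117.06 tilt [ 0.e+00  2.e-04 -1.e+00] shift [ 1.957  0.013 -0.043] turn -0.013 j [ 0.74  0.08  0.12 -0.   -1.61 -1.22] F [-0.8 -0.9 -1.5]
315 180 240 105
```

View pics/w3c.png

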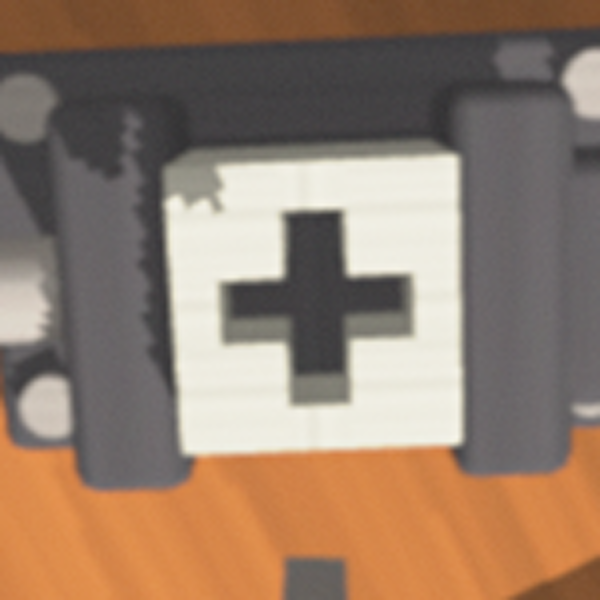

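The crop shows the socket cross: top end (285–342,211), bottom (292–350,403), left (222,283–343), right (411,275–334), so its centre is about (317,308). A fin tip of the held punch shows at (315,560). I'll view the lower part of the frame to measure the held stem in the same image.

```bash
python3 - <<'E'
from h import *; import pickle
p,o=pickle.load(open("w3.pkl","rb"))
im=cv2.imread("pics/w3.png")
cv2.imwrite("pics/w3d.png",cv2.resize(im[230:380,240:400],None,fx=4,fy=4,interpolation=cv2.INTER_CUBIC))
f=lambda u,v,z: ray("wrist",240+(u+.5)/4-.5,105+(v+.5)/4-.5,z,p)
L,Rr,T,B=[f(*q,.11) for q in((222.5,313),(410.5,304.5),(313.5,211),(321,403))]
print(np.linalg.norm(L-Rr),np.linalg.norm(T-B),(L+Rr)/2,(T+B)/2)
for a,b in((Rr,L),(B,T)): print(np.degrees(np.arctan2(*(b-a)[1::-1])))
R=Ro.from_rotvec(o["tcp_rot"]).as_matrix()
t=o["position"]; print("proj foot expected",proj("wrist",t+[0,0,-.0406-.04],p),"collar",proj("wrist",t+[0,0,-.0406],p))
E
```

```text
0.03160184438841186 0.03217854598569214 [0.54175783 0.21660538 0.11      ] [0.54162391 0.21667289 0.11      ]
-24.445741046313522
-114.73245886363121
proj foot expected [315.21787324 267.68788735] collar [314.6846351 298.9570888]
```

View pics/w3d.png

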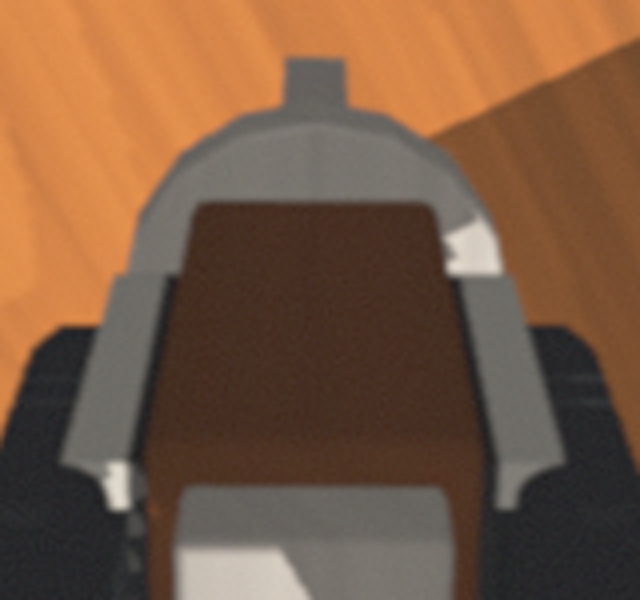

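The held punch shows square in the grip: fin tip edge at crop v=58 (u 285–346), collar front at v≈105/122, handle base at v=203 (u 193–437), handle top at v≈440, cap edges at v≈487/545. Next I'll fit the punch's pose in the grip to these edges.

```bash
python3 - <<'E'
from h import *; import pickle
from scipy.optimize import least_squares
p,o=pickle.load(open("w3.pkl","rb"))
R=Ro.from_rotvec(o["tcp_rot"]).as_matrix(); t=o["position"]
# punch frame: x'=tool x(towards cam), y'=tool y, z up = -tool z ; pts (x,y,z)->(u,v) crop
P=[((.015,0,-.034),(315.5,58)),((.021,0,0),(None,106)),((.021,0,.008),(None,122)),((.013,0,.008),(315,203)),((.013,0,.058),(None,440)),
   ((.010,0,.058),(315,487)),((.010,0,.066),(None,545)),
   ((.013,.013,.008),(437,None)),((.013,-.013,.008),(193,None)),((.015,.004,-.034),(346,None)),((.015,-.004,-.034),(285,None))]
sg=np.sign(proj("wrist",t+R[:,1]*.01,p)[0]-proj("wrist",t,p)[0])
def pr(q,s): # s: ex,ey,h,pitch,roll (mm,mm,mm,deg,deg)
    ex,ey,h,pi,ro=s; q=np.array([q[0],q[1]*sg,-q[2]])
    q=Ro.from_euler("yx",[pi,ro],degrees=True).apply(q)+np.array([ex,ey,h+40.6])/1000
    u=proj("wrist",t+R@q,p); return (u-[240,230]+.5)*4-.5
def res(s,full=False):
    r=[]
    for q,m in P:
        a=pr(q,s); r+=[a[i]-m[i] for i in (0,1) if m[i] is not None]
    return np.array(r) if full else np.r_[r,np.array(s)*.3]
s=least_squares(res,np.zeros(5)).x; print(s.round(2)); print(res(np.zeros(5),True).round(1)); print(res(s,True).round(1))
C=t+R@(np.array([s[0],s[1],s[2]+40.6])/1000); q=Ro.from_euler("yx",s[3:],degrees=True).apply([0,0,.04]); F=C+R@q
print("collar",C,"foot",F,"tcp",t); np.save("grip.npy",s)
E
```

```text
[-0.07  1.68  0.15 -0.27 -0.12]
[-13.5   3.3  -4.2   4.6 -15.5  -5.3  11.1 -20.6  -1.1   3.8 -14.7 -16.3
 -13.5 -13.5]
[-0.1  4.4 -4.4  4.   0.2 -5.8  7.3 -0.2 -4.8 -0.8  0.8 -0.4 -0.2 -0.1]
collar [0.55954331 0.25063621 0.21132564] foot [0.55954642 0.25084478 0.17132618] tcp [0.5610109  0.24980785 0.25207875]
```

```bash
python3 - <<'E'
from h import *; import pickle
rel([.5432,.2157,.200],-114.6)
p,o=pickle.load(open("w3.pkl","rb")); R=Ro.from_rotvec(o["tcp_rot"]).as_matrix()
print((p["R"]@R).round(4))
E
```

```text
t 10.35 pos [0.561  0.2498 0.2521] yaw -117.06 tilt [-1.e-04  1.e-04 -1.e+00] shift [1.924 0.017 2.604] turn -0.491 j [ 0.74  0.08  0.12 -0.   -1.61 -1.22] F [ 0.1 -0.7 -1.9]
[[ 5.000e-04  1.000e+00 -1.000e-04]
 [-9.547e-01  5.000e-04 -2.974e-01]
 [-2.974e-01  2.000e-04  9.547e-01]]
```

Request:
{"api": "servo_tool", "payload": {"series": "0.48 0 0 0 1;0.48 0 0 0 1;0.48 0 0 0 1;0.48 0.02 0 0 1;0 0 0.5 -0.49 1;0 0 0.6 0 1;0 0 0.6 0 1;0 0 0.5 0 1;0 0 0.4 0 1;0 0 0 0 1"}}

```text
t: 11.18
position: [0.5423, 0.2155, 0.1971]
tcp_rot: [1.694, -2.641, -0.001]
wrist_force: [-0.6, -0.4, -3.2]
finger_gap: 0.298
grip_force: 59.3
```

Request:
{"api": "servo_tool", "payload": {"series": "0 0 0 0 1;0 0 0 0 1;0 0 0 0 1;0 0 0 0 1;0 0 0 0 1;0 0 0 0 1;0 0 0 0 1;0 0 0 0 1;0 0 0 0 1;0 0 0 0 1"}}

```text
t: 12.02
position: [0.5432, 0.2158, 0.2001]
tcp_rot: [1.697, -2.644, -0.0]
wrist_force: [-0.2, -0.9, -2.3]
finger_gap: 0.299
grip_force: 59.3
```

```bash
python3 - <<'E'
from h import *
rel([.5432,.2157,.200],-114.6)
im=grab_frame("scene")[:,:,::-1]
cv2.imwrite("pics/s4.png",cv2.resize(im[190:310,350:500],None,fx=5,fy=5,interpolation=cv2.INTER_CUBIC))
for z in(.11,.1194,.1594): print(proj("scene",[.5432,.2157,z]))
E
```

```text
t 12.02 pos [0.5432 0.2158 0.2001] yaw -114.61 tilt [-1.e-04  1.e-04 -1.e+00] shift [ 0.004 -0.001  0.005] turn -0.002 j [ 0.72 -0.   -0.05 -0.   -1.52 -1.15] F [-0.2 -0.9 -2.3]
[419.97357276 259.01082513]
[420.50744702 255.53428144]
[422.8442035  240.31752233]
```

View pics/s4.png

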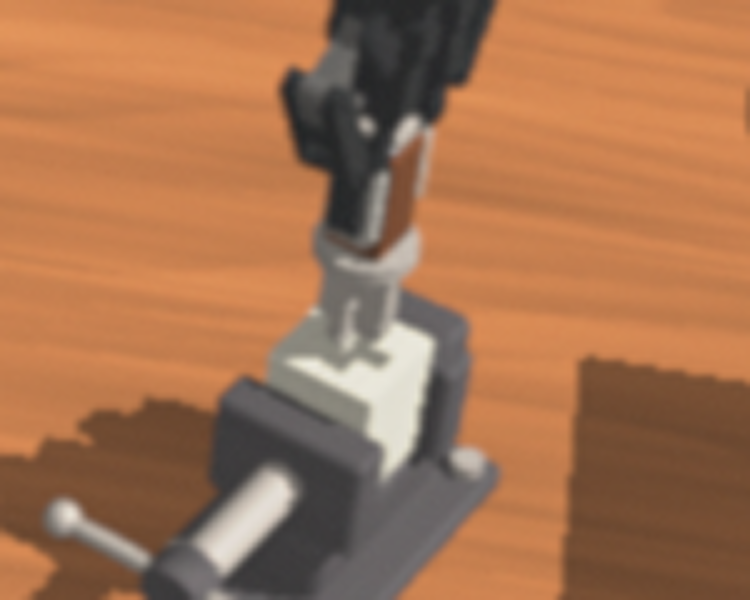

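The scene crop shows the stem just above the cross socket at (355,345), centred on the block with its fins in line with the arms. I'll lower it gently and watch the force.

Request:
{"api": "servo_tool", "payload": {"series": "0 0 0.1 0 1;0 0 0.1 0 1;0 0 0.1 0 1;0 0 0.1 0 1;0 0 0.08 0 1;0 0 0.08 0 1;0 0 0.08 0 1;0 0 0.08 0 1;0 0 0.08 0 1;0 0 0 0 1"}}

```text
t: 12.9
position: [0.5431, 0.2158, 0.1836]
tcp_rot: [1.697, -2.643, -0.0]
wrist_force: [0.1, -0.2, -2.0]
finger_gap: 0.295
grip_force: 59.3
```

```bash
python3 - <<'E'
from h import *
rel([.5432,.2157,.1507],-114.6); print(robot.get_obs()["ft_torque"])
E
```

```text
t 12.9 pos [0.5431 0.2158 0.1836] yaw -114.61 tilt [-6.e-04 -1.e-04 -1.e+00] shift [-1.000e-03 -8.000e-03  1.647e+00] turn -0.002 j [ 0.72  0.   -0.08 -0.   -1.49 -1.15] F [ 0.1 -0.2 -2. ]
[-0.03085313  0.0540497   0.00653796]
```

No contact forces, and the foot is about 7 mm inside. I'll continue.

Request:
{"api": "servo_tool", "payload": {"series": "0 0 0.1 0 1;0 0 0.1 0 1;0 0 0.1 0 1;0 0 0.1 0 1;0 0 0.1 0 1;0 0 0.1 0 1;0 0 0.1 0 1;0 0 0.1 0 1;0 0 0.1 0 1;0 0 0.1 0 1"}}

```text
t: 13.73
position: [0.5432, 0.2158, 0.1641]
tcp_rot: [-1.697, 2.644, 0.0]
wrist_force: [-0.6, 0.9, 0.8]
finger_gap: 0.297
grip_force: 59.5
```

```bash
python3 - <<'E'
from h import *
rel([.5432,.2157,.1507],-114.6); print(robot.get_obs()["ft_torque"])
E
```

```text
t 13.73 pos [0.5432 0.2158 0.1641] yaw -114.61 tilt [ 1.e-04  1.e-04 -1.e+00] shift [ 0.005 -0.     0.668] turn -0.002 j [ 0.72  0.01 -0.11 -0.   -1.45 -1.15] F [-0.6  0.9  0.8]
[ 0.0540458   0.47694439 -0.002694  ]
```

Request:
{"api": "servo_tool", "payload": {"series": "0 0 0.06 0 1;0 0 0.06 0 1;0 0 0.06 0 1;0 0 0.06 0 1;0 0 0.06 0 1;0 0 0.06 0 1;0 0 0.05 0 1;0 0 0.05 0 1;0 0 0.04 0 1;0 0 0 0 1"}}

```text
t: 14.57
position: [0.5433, 0.2158, 0.1541]
tcp_rot: [-1.697, 2.644, 0.0]
wrist_force: [-1.4, -0.1, 3.6]
finger_gap: 0.295
grip_force: 59.8
```

Request:
{"api": "servo_tool", "payload": {"series": "0 0 0.02 0 1;0 0 0.02 0 1;0 0 0.01 0 1;0 0 0.01 0 1;0 0 0.01 0 1;0 0 0.01 0 1;0 0 0 0 1;0 0 0 0 1;0 0 0 0 1;0 0 0 0 1"}}

```text
t: 15.4
position: [0.5433, 0.2158, 0.1526]
tcp_rot: [-1.697, 2.644, 0.0]
wrist_force: [-2.3, -0.0, 3.5]
finger_gap: 0.299
grip_force: 59.8
```

```bash
python3 - <<'E'
from h import *
rel([.5432,.2157,.1507],-114.6); print(robot.get_obs()["ft_torque"])
E
```

```text
t 15.4 pos [0.5433 0.2158 0.1526] yaw -114.61 tilt [ 1.e-04  1.e-04 -1.e+00] shift [0.006 0.    0.094] turn -0.002 j [ 0.72  0.01 -0.13 -0.   -1.43 -1.15] F [-2.3 -0.   3.5]
[ 0.03396875  0.71996246 -0.01640692]
```

Request:
{"api": "servo_tool", "payload": {"series": "0 0 0.02 0 1;0 0 0.02 0 1;0 0 0.02 0 1;0 0 0.02 0 1;0 0 0.01 0 1;0 0 0 0 1;0 0 0 0 1;0 0 0 0 1;0 0 0 0 1;0 0 0 0 1"}}

```text
t: 16.23
position: [0.5433, 0.2158, 0.1508]
tcp_rot: [-1.697, 2.644, 0.0]
wrist_force: [-1.7, 0.1, 4.0]
finger_gap: 0.298
grip_force: 59.8
```

Request:
{"api": "servo_tool", "payload": {"series": "0 0 0.01 0 1;0 0 0.01 0 1;0 0 0.01 0 1;0 0 0.01 0 1;0 0 0.01 0 1;0 0 0 0 1;0 0 0 0 1;0 0 0 0 1;0 0 0 0 1;0 0 0 0 1"}}

```text
t: 17.07
position: [0.5432, 0.2158, 0.1506]
tcp_rot: [-1.697, 2.643, -0.0]
wrist_force: [-3.3, 0.0, 7.5]
finger_gap: 0.295
grip_force: 60.4
```

Request:
{"api": "servo_tool", "payload": {"series": "0 0 0.01 0 1;0 0 0.01 0 1;0 0 0.01 0 1;0 0 0.01 0 1;0 0 0 0 1;0 0 0 0 1;0 0 0 0 1;0 0 0 0 1;0 0 0 0 1;0 0 0 0 1"}}

```text
t: 17.9
position: [0.5432, 0.2158, 0.1506]
tcp_rot: [-1.697, 2.643, -0.0]
wrist_force: [-5.4, -0.3, 9.9]
finger_gap: 0.302
grip_force: 60.8
```

Request:
{"api": "servo_tool", "payload": {"series": "0.01 0.02 0.01 0 1;0.01 0.02 0.01 0 1;0 0 0.01 0 1;0 0 0.01 0 1;0 0 0.01 0 1;0 0 0.01 0 1;0 0 0.01 0 1;0 0 0.01 0 1;0 0 0 0 1;0 0 0 0 1"}}

```text
t: 18.73
position: [0.5431, 0.2158, 0.1506]
tcp_rot: [-1.696, 2.64, -0.002]
wrist_force: [-5.2, -0.8, 15.0]
finger_gap: 0.297
grip_force: 61.3
```

```bash
python3 - <<'E'
from h import *
im=grab_frame("scene")[:,:,::-1]
cv2.imwrite("pics/s5.png",cv2.resize(im[190:310,350:500],None,fx=5,fy=5,interpolation=cv2.INTER_CUBIC))
rel([.5432,.2157,.1507],-114.6); print(robot.get_obs()["ft_torque"])
E
```

```text
t 18.78 pos [0.5432 0.2158 0.1506] yaw -114.59 tilt [ 0.0037  0.001  -1.    ] shift [ 0.003 -0.004 -0.006] turn 0.002 j [ 0.72  0.01 -0.13  0.   -1.42 -1.15] F [-5.  -0.8 13.2]
[-0.2615068   1.97836434 -0.02149056]
```

View pics/s5.png

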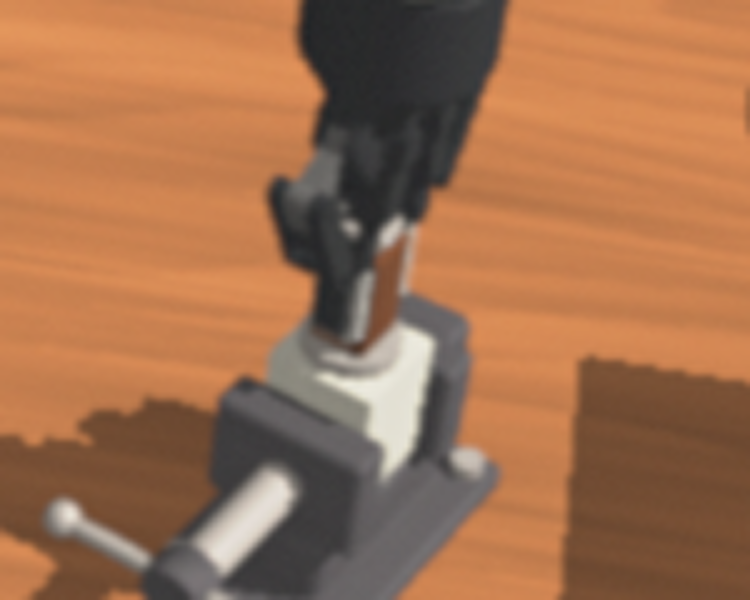

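The scene crop shows the collar seated flat on the guide block at (350,350), still gripped. I'll hold for a moment to confirm the steady push.

Request:
{"api": "servo_tool", "payload": {"series": "0 0 0.01 0 1;0 0 0.01 0 1;0 0 0 0 1;0 0 0 0 1;0 0 0 0 1;0 0 0 0 1;0 0 0 0 1;0 0 0 0 1;0 0 0 0 1;0 0 0 0 1"}}

```text
t: 19.62
position: [0.5431, 0.2158, 0.1506]
tcp_rot: [-1.696, 2.64, -0.002]
wrist_force: [-6.8, -0.6, 15.6]
finger_gap: 0.299
grip_force: 61.5
```

```bash
python3 -c "
from workcell import robot
print(robot.hand_in())"
```

```text
the job is handed in; nothing more can be done
None
```

The square-handled punch is home in the vise socket with its collar on the block, still gripped and pressed down at about 15.6 N; I handed the job in at 19.6 s, and the judge's result was not shown.

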